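Turn the menu leaf over to the next course

ROBOT

A 6-joint arm with a two-finger parallel gripper is mounted at the origin on the work surface. World frame = base frame: x ahead of the robot, y to its left, z up, the work surface at z = 0. Lengths are in mm, angles in rad, forces in N, time in s.
With the tool pointing down it reaches from about 300 to 775 mm from the base axis. Payload 14.6 kg.
Tool frame: the origin (TCP) lies on the centre line of the jaws, within the pads' length; the fingertips stand 19 mm ahead of it and the grasp point (between the pads) is the TCP (bot.tip_reach is the distance from the TCP to the fingertips, in mm); y points along the fingers, x is the direction in which the jaws open and shut, and the axes are right-handed (so a half turn about y gives the same grasp; the last joint's range is limited). The gripper opens to 85 mm and grips with 20 to 120 N. Pads are 22 mm wide; open, the fingers measure 114 mm over their backs; the gripper's body (76 mm by 85 mm) begins 54 mm behind the grasp point. The pads swing forward as they close: fully open they stand 13 mm farther back than shut.
Start: joints at [1.115, 0.3, 1.521, -0, 1.321, -0.067], TCP at [208.49, 508.942, 250.281] pointing down, gripper open.
Joint ranges: [-3.03, 3.03], [-0.79, 2.21], [0.23, 2.52], [-1.04, 4.18], [0, 3.07], [-2.55, 2.55]. Speed limits (rad/s): [2.22, 2.22, 2.57, 3.14, 3.14, 3.14].

INTERFACE

Orientations are given as a unit quaternion [w, x, y, z].
In Python, from rig import bot gives the robot as it stands. Calls block until the motion is done:
- bot.move_to(position, orientation): joint-space move of the TCP to a pose.
- bot.servo_line(position, attitude=None, speed=150, until_force=None): straight line of the TCP; attitude=None keeps the orientation; speed is the mean speed in mm/s. With until_force (N) it stops when the force on the tool has changed by that much, and returns True; else False.
- bot.move_joints(angles): joint-space move.
- bot.move_gripper(opening, grip_force=None): finger opening in mm; grip_force is the grip in N (None keeps the last); returns when the fingers have stopped.
- bot.dwell(seconds).
- bot.ik(position, orientation): joint angles nearest the present ones, or None.
- bot.read_state(): the state.
- bot.read_camera(name): name is "side" or "top"; returns a dict with "image" (400x640x3 uint8, blue, green, red), "depth" (400x640 float32, mm along the optical axis (not along the pixel's ray), 0 where there is no reading), "fovy" (degrees; the focal length in pixels is half the picture's height over the tangent of half this angle, whatever the lens; pixels are square), "cx", "cy" (the principal point, pixels), "k1" (the pictures are not rectified: a ray, as slopes to the right and down, at radius r is drawn at 1 + k1 r^2 times it, then the intrinsics apply), "eye" and "attitude" of the camera in the world. Camera axes: x right, y down, z forward; pixel columns grow to the right and rows downward; lengths in mm; the calibration is good to about 2 mm. A picture is of the moment at which its call begins.
A pose or a line that the arm cannot do raises bot.MotionError and nothing moves.
- bot.finish_job(): hands the job in, once; it reports no verdict.
The state is a dict: "clock": time; "joint_positions": joint angles; "qvel": joint speeds; "effort": joint torques, N m; "ee_pos": TCP position; "tool_rot": TCP orientation; "ft_force": force on the tool from outside, world axes, zero at the start; "moment": the same for the moment, N m; "grip_width": finger opening in mm.
Only numpy, scipy, OpenCV 4.12 (cv2) and the standard library are available. Lean on these libraries where they do the work, as an engineer would, in place of code of your own. Each camera call takes 0.05 s, during which the arm holds its last target. There are 200 camera calls.

TASK

Turn the menu to its next course: with a fingertip, push the half-raised white leaf of the menu board up and over its spine, then press it down gently until it lies flat on the other half of the board. Do not grip or lift anything, leave the board standing where it is on the table, do not disturb the glass, candlestick, fork and salt pot, and take the hand away at the end.

Things in the scene. Friction and masses are not known exactly. Their poses are not given: they have to be found in the camera images.
- menu_board: Menu board, loose on the table: a dark oak base 220 mm (its x) by 270 mm (its y) by 18 mm thick, 0.95 kg, with a white leaf hinged on a brass spine that runs along its x axis through its middle. Origin: centre of its underside, on the table; z up. The leaf starts half raised over the +y half and must end flat on the -y half. The board slides if pushed hard sideways (it takes some 4 N or more).
- spine (a point): Midpoint of the hinge axis (spine), 21 mm above the board's underside; axes as menu_board's: x along the spine, y from the finished side towards the starting side, z up.
- leaf (a joint): Angle of the leaf about the spine, rad: 0 = flat on the board's +y half, 1.57 = upright, 3.14 (its end stop) = flat on the -y half. Starts between 0.5 and 0.95. A stiff hinge: the leaf stays at whatever angle it is left, does not fall, and takes about 1 N (up to 2.5 N pushed level when it is low) at its free edge to turn.
- leaf_edge (a point): Middle of the leaf's free edge. The leaf is a flat rigid white panel 180 mm long along the spine (90 mm either way from its middle), 5 mm thick, reaching to 120 mm from the spine axis; this point is at 120 mm, mid thickness. The hinge axis lies in the leaf's mid plane; lying flat, the leaf's upper face is 23.5 mm above the table. Its own y axis points from the spine to the free edge.
- wine_glass: Bystander: clear stemmed wine glass, 165 mm high, 68 mm across, standing off one far corner of the board. Origin: centre of its foot.
- candlestick: Bystander: brass candlestick with a thin unlit candle, 72 mm across the foot, 158 mm high in all, off the other far corner. Origin: centre of its foot.
- fork: Bystander: steel fork 183 mm long, 5 mm thick, lying beside the board's +y side about along the spine. Origin: near its middle, on the table; tines to its +x.
- salt_pot: Bystander: white china salt pot, 46 mm across, 68 mm high, beside the board's -y side. Origin: centre of its foot.

How it is judged (in metres and radians):
On the way:
1. the leaf is pushed up past upright (value of joint leaf above 1.65 rad), for 0.05 s.
At the end, for the whole second after the job is handed in: The leaf lies flat and still on the board's -y half (within 0.1 rad of its end stop: joint above 3.04), the board rests flat on the table within 50 mm of where it started, and the glass, candlestick, fork and salt pot stand or lie within 30 mm of where they were (value of joint leaf above 3.04 rad and not (velocity of joint leaf above 0.05 rad/s) and velocity of joint leaf above -0.05 rad/s and distance of menu_board from where it was at the start of the episode below 0.05 m and height (world z) of menu_board below 0.006 m and angle between menu_board's own z axis and vertical below 0.03 rad and linear speed of menu_board below 0.02 m/s and distance of each of wine_glass, candlestick, fork, salt_pot from where it was at the start of the episode below 0.03 m and angle between each of wine_glass, candlestick, fork, salt_pot's own z axis and vertical below 0.1 rad); the robot touches nothing.
It fails at once if the menu board is lifted or tipped (height (world z) of menu_board above 0.012 m or angle between menu_board's own z axis and vertical above 0.1 rad).
It fails at once if the menu board is shoved more than 50 mm from its place (distance of menu_board from where it was at the start of the episode above 0.05 m).
It fails at once if the board or its leaf is handled roughly (over 30 N) (contact force between the fingers and menu_board above 30 N).
It fails at once if a bystander is knocked, lifted or moved over 30 mm (distance of any of wine_glass, candlestick, fork, salt_pot from where it was at the start of the episode above 0.03 m).
It also fails if it takes over 45 s, if anything falls off the work surface, if the arm or the gripper's body presses on something with over 40 N, if the wrist force passes 120 N, or if a joint passes its speed limit or range.

## Working session

There is one attempt and no reset: what is moved stays moved. The work goes in short steps, each a Python script; the robot and the scene stay as the last script left them, time stands still between calls to the robot, and variables do not carry over. Pictures are saved under pics/ and viewed, about 8 in all and at most 12, crops included, and the job is handed in when it is done.

```bash
ls; mkdir -p pics
cat > h.py <<'E'
import numpy as np, cv2
from rig import bot
from scipy.spatial.transform import Rotation as R
def q2R(q): return R.from_quat([q[1],q[2],q[3],q[0]]).as_matrix()
def cloud(c):
    h,w=c["depth"].shape; f=h/2/np.tan(np.radians(c["fovy"])/2)
    u,v=np.meshgrid(np.arange(w),np.arange(h))
    K=np.array([[f,0,c["cx"]],[0,f,c["cy"]],[0,0,1.]])
    p=cv2.undistortPoints(np.stack([u,v],-1).reshape(-1,1,2).astype(float),K,np.array([c["k1"],0,0,0.])).reshape(h,w,2)
    d=c["depth"]; P=np.dstack([p*d[...,None],d])
    A=np.array(c["attitude"]); A=q2R(A) if A.size==4 else A
    W=P@A.T+np.array(c["eye"]); W[d<=0]=np.nan
    return W
E
python3 - <<'E'
from h import *
for n in("top","side"):
    c=bot.read_camera(n); cv2.imwrite(f"pics/{n}0.png",c["image"]); W=cloud(c); np.save(n+"0.npy",W); np.save(n+"i0.npy",c["image"])
    print(n,c["eye"],c["attitude"],c["fovy"],np.nanmedian(W[...,2]))
print(bot.read_state())
E
```

```text
pics
top [496.01483144  39.37829579 952.06327664] [ 0.03145765 -0.70102053  0.71188921 -0.02818469] 56.88338417606305 -0.007706077091768293
side [ 547.51932045 -738.5539522   952.9700123 ] [-0.34293881  0.93893518 -0.02800331  0.00308387] 43.09027940142362 -2.0355097176786217
{'clock': 0.1, 'joint_positions': array([ 1.11542756e+00,  3.00433975e-01,  1.52151319e+00,  4.17566966e-05,
        1.32071704e+00, -6.65963387e-02]), 'qvel': array([-6.18729539e-04, -1.54810376e-03, -3.01957550e-03, -8.72955992e-04,
       -7.18260947e-05,  2.24840911e-04]), 'effort': array([ 1.40916982e-03, -5.44375241e+01, -3.62373662e+01, -3.06302226e-06,
        3.00481952e-03, -3.02256490e-05]), 'ee_pos': array([208.38760608, 508.78832464, 249.77039026]), 'tool_rot': array([-0.58699002,  0.58734465,  0.39366284, -0.39433304]), 'ft_force': array([0.8524482 , 0.13815171, 0.05535188]), 'moment': array([ 0.03376037,  0.08404808, -0.01703754]), 'grip_width': 85.44783677823136}
```

View pics/top0.png

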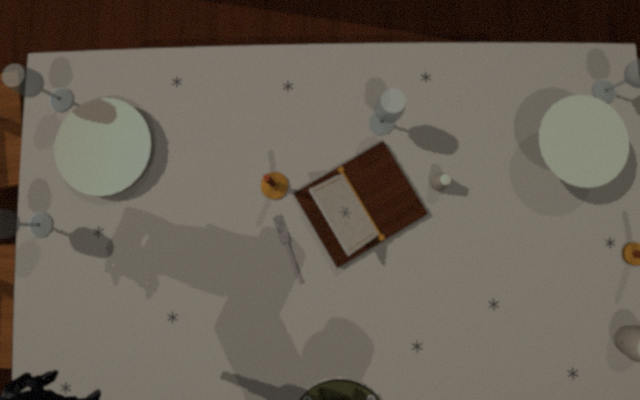

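View pics/side0.png

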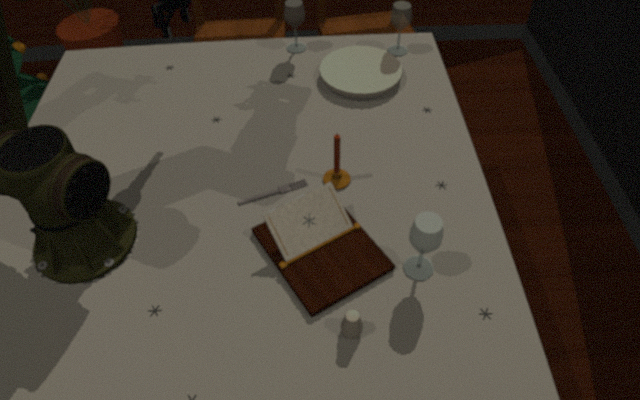

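The top picture shows the board with corners near (297,191), (383,143), (428,213) and (341,266), and the spine from (340,170) to (381,238). The leaf is to the left of the spine (world +y). The candlestick is at (274,185), the glass foot at (382,122), the fork at (288,250) and the salt pot at (443,181). The side view agrees with this layout.

Run:
```python
from h import *
for n,c in(("top",[(297,191),(383,143),(428,213),(341,266),(340,170),(381,238),(274,186),(381,122),(280,218),(302,281),(444,180)]),("side",[(283,265),(358,227),(313,313),(392,264),(337,179),(418,270),(350,335),(240,203),(306,183)])):
    W=np.load(n+"0.npy")
    for u,v in c: print(n,(u,v),np.nanmedian(W[v-1:v+2,u-1:u+2].reshape(-1,3),0).round(0))
T=np.load("top0.npy");S=np.load("side0.npy");ti=np.load("topi0.npy");si=np.load("sidei0.npy")
# board wood fit: dark pixels near z 18
m=(abs(T[...,2]-18)<7)&(ti[...,0]<60)
m[:130]=0;m[280:]=0;m[:,:290]=0;m[:,435:]=0
pts=T[m][:,:2].astype(np.float32); r=cv2.minAreaRect(pts);print("woodrect",r,np.median(T[m][:,2]),m.sum())
# brass
for n,W,im,b in(("top",T,ti,(330,160,390,245)),("side",S,si,(275,220,365,270))):
    hsv=cv2.cvtColor(im,cv2.COLOR_BGR2HSV);k=np.zeros(im.shape[:2],bool);k[b[1]:b[3],b[0]:b[2]]=1
    k&=(hsv[...,1]>150)&(hsv[...,2]>120)&(hsv[...,0]>12)
    P=W[k];P=P[~np.isnan(P[:,0])];print(n,"brass",len(P),P.mean(0),np.linalg.svd(P[:,:2]-P[:,:2].mean(0),full_matrices=False)[2][0])
# leaf: points in white region with z 27..140
for n,W,im,b in(("top",T,ti,(305,170,385,256)),("side",S,si,(262,180,360,264))):
    k=np.zeros(im.shape[:2],bool);k[b[1]:b[3],b[0]:b[2]]=1
    k&=(W[...,2]>32)&(im[...,0]>60)
    P=W[k];c=np.median(P,0)
    for _ in range(4):
        nn=np.linalg.svd(P-P.mean(0),full_matrices=False)[2][2];d=(P-P.mean(0))@nn;P=P[abs(d)<max(3,2*d.std())]
    nn*=np.sign(nn[2]);print(n,"leaf",len(P),P.mean(0),nn,np.degrees(np.arctan2(nn[1],nn[0])),"angle",np.arccos(nn[2]),"zmax",np.percentile(P[:,2],99))
```

```text
top (297, 191) [595.  97.  14.]
top (383, 143) [ 716. -126.   18.]
top (428, 213) [ 534. -240.    0.]
top (341, 266) [402. -12.  -0.]
top (340, 170) [646. -13.  24.]
top (381, 238) [ 473. -112.   25.]
top (274, 186) [606. 152.  41.]
top (381, 122) [ 772. -122.    8.]
top (280, 218) [527. 142.   1.]
top (302, 281) [367.  87.   2.]
top (444, 180) [ 611. -263.   66.]
side (283, 265) [ 479. -117.   24.]
side (358, 227) [653. -20.  21.]
side (313, 313) [ 539. -233.   15.]
side (392, 264) [ 718. -125.   17.]
side (337, 179) [616. 145.  12.]
side (418, 270) [ 777. -136.    5.]
side (350, 335) [ 611. -290.   21.]
side (240, 203) [370.  88.   1.]
side (306, 183) [536. 146.   1.]
woodrect ((561.1367797851562, -64.36326599121094), (220.4081573486328, 269.4460754394531), 29.56772232055664) 17.994412511614314 6079
top brass 13 [555.06374536 -67.60091847  25.32906225] [-0.86975557 -0.49348278]<stdin>:14: RuntimeWarning: Mean of empty slice.
  ret = um.true_divide(
Traceback (most recent call last):
IndexError: index 0 is out of bounds for axis 0 with size 0
```

Run:
```python
from h import *
o=np.array([561.1,-64.4,0]);Rb=R.from_euler('z',29.57,degrees=True).as_matrix()
for n in("top","side"):
    L=(np.load(n+"0.npy")-o)@Rb
    m=(abs(L[...,0])<85)&(L[...,1]>8)&(L[...,1]<125)&(L[...,2]>32)&(L[...,2]<140)
    P=L[m];c=np.linalg.lstsq(np.c_[P[:,:2],np.ones(len(P))],P[:,2],rcond=None)[0];d=P[:,2]-np.c_[P[:,:2],np.ones(len(P))]@c
    print(n,len(P),c,"ang",np.arctan(c[1]),"rms",d.std(),P.min(0),np.percentile(P,99.5,axis=0), "z at y=0",c[2])
for nm,p in dict(glass=(775,-130),candle=(611,148),salt=(611,-275),f1=(369,88),f2=(531,144)).items(): print(nm,((np.array([*p,0])-o)@Rb).round())
print(q2R(bot.read_state()["tool_rot"]).round(2))
```

```text
top 2418 [-1.72575576e-03  7.21343931e-01  2.44596941e+01] ang 0.6249075861090513 rms 1.5744593471124095 [-84.93875502   9.20415317  32.04353168] [84.0214856  97.73107728 94.54137965] z at y=0 24.459694086491673
side 3262 [-2.78156900e-06  7.24501431e-01  2.44578384e+01] ang 0.6269813180825589 rms 2.561273154194823 [-84.96126977   8.22128384  32.00456345] [83.64441191 94.74327249 94.10136442] z at y=0 24.457838353665483
glass [ 154. -163.    0.]
candle [148. 160.   0.]
salt [ -61. -208.    0.]
f1 [-92. 227.   0.]
f2 [ 77. 196.   0.]
[[ 0.38 -0.   -0.93]
 [ 0.93 -0.    0.38]
 [-0.   -1.    0.  ]]
```

```bash
cat >> h.py <<'E'
O=np.array([561.1,-64.4,0]);Rb=R.from_euler('z',29.57,degrees=True).as_matrix()
def att(al,s):  # tool y = pointing dir, hand tilted al towards +y of board; tool x = s * board x
    d=np.array([0,-np.sin(al),-np.cos(al)]);x=np.array([s,0,0]);M=Rb@np.c_[x,d,np.cross(x,d)]
    q=R.from_matrix(M).as_quat();return [q[3],q[0],q[1],q[2]]
def tcp(tip,al): # tip in board frame
    return O+Rb@(np.array(tip,float)+bot.tip_reach*np.array([0,np.sin(al),np.cos(al)]))
def tip(th,al,r=95,gap=0):
    n=np.array([0,np.sin(th),-np.cos(th)]);b=np.array([0,np.sin(al),np.cos(al)]);c=b@n
    h=2.5+11*np.sqrt(1-c*c)+gap
    return np.array([0,0,21])+r*np.array([0,np.cos(th),np.sin(th)])+h*n
E
python3 - <<'E'
from h import *
print(bot.tip_reach)
for a in(30,45):
  for s in(1,-1):
    al=np.radians(a);b=np.array([0,np.sin(al),np.cos(al)])
    L=[tip(.62,al,gap=14)+120*b,tip(.62,al,gap=14)]+[tip(t,al) for t in(.7,1.2,1.6,2,2.5,3,3.14)]
    print(a,s)
    for t in L:
        j=bot.ik(tcp(t,al),att(al,s));print(t.round(),None if j is None else np.round(j,2))
E
```

```text
19.0
30 1
[  0. 153. 159.] [ 0.31  0.23  1.88 -0.62  1.01  0.12]
[ 0. 93. 55.] [ 0.19  0.43  1.91 -0.75  0.77  0.21]
[ 0. 81. 72.] [ 0.16  0.4   1.9  -0.72  0.79  0.15]
[  0.  47. 105.] [ 0.1   0.36  1.85 -0.68  0.82  0.02]
[  0.   9. 116.] [ 0.03  0.37  1.81 -0.65  0.81 -0.07]
[  0. -31. 111.] [-0.04  0.41  1.76 -0.64  0.78 -0.14]
[  0. -74.  81.] [-0.11  0.5   1.72 -0.66  0.72 -0.16]
[  0. -93.  41.] [-0.14  0.58  1.7  -0.71  0.65 -0.12]
[  0. -95.  29.] [-0.14  0.61  1.69 -0.73  0.64 -0.1 ]
30 -1
[  0. 153. 159.] None
[ 0. 93. 55.] None
[ 0. 81. 72.] None
[  0.  47. 105.] None
[  0.   9. 116.] None
[  0. -31. 111.] None
[  0. -74.  81.] None
[  0. -93.  41.] None
[  0. -95.  29.] None
45 1
[  0. 178. 139.] [ 0.48  0.32  1.93 -0.92  1.09  0.5 ]
[ 0. 93. 54.] None
[ 0. 81. 72.] None
[  0.  46. 105.] None
[  0.   7. 116.] None
[  0. -34. 110.] None
[  0. -74.  81.] None
[  0. -93.  43.] None
[  0. -95.  31.] None
45 -1
[  0. 178. 139.] None
[ 0. 93. 54.] None
[ 0. 81. 72.] None
[  0.  46. 105.] None
[  0.   7. 116.] None
[  0. -34. 110.] None
[  0. -74.  81.] None
[  0. -93.  43.] None
[  0. -95.  31.] None
```

Run:
```python
from h import *
al=np.radians(30);b=np.array([0,np.sin(al),np.cos(al)]);q=att(al,1)
bot.move_gripper(0)
p=tip(.62,al,gap=22)
bot.move_to(tcp(p+120*b,al),q)
print(bot.read_state()["ft_force"].round(1))
print(bot.servo_line(tcp(p,al),q,speed=80,until_force=6))
for t in np.arange(.7,1.45,.15):
    h=bot.servo_line(tcp(tip(t,al),al),q,speed=60,until_force=7)
    s=bot.read_state();f=Rb.T@s["ft_force"];print(round(t,2),h,f.round(1),round(s["clock"],1))
    if h: break
c=bot.read_camera("side");cv2.imwrite("pics/s1.png",c["image"]);np.save("s1.npy",cloud(c))
```

```text
[-0.  -0.4  0.5]
False
0.7 False [-0.2  0.4  0.4] 5.0
0.85 False [-0.1 -0.4  0.2] 5.4
1.0 False [-0.  -0.1  0.1] 5.8
1.15 False [ 0.4 -1.  -0.8] 6.2
1.3 False [-0.5  0.2  0.1] 6.6
```

View pics/s1.png

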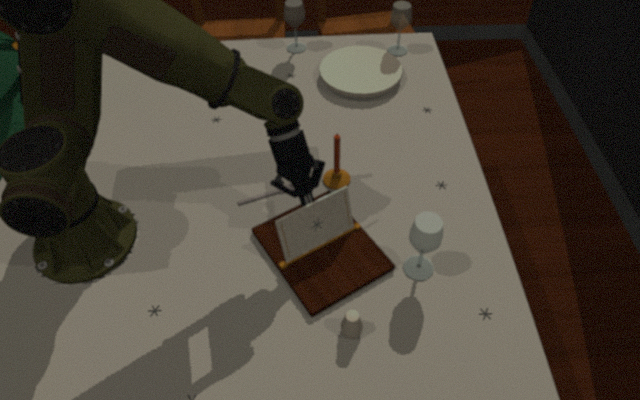

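The leaf is now nearly upright at (317,222), with the finger behind it. The board corners (313,313) and (392,264) have not moved, so I'm carrying on.

Run:
```python
from h import *
al=np.radians(30);b=np.array([0,np.sin(al),np.cos(al)]);q=att(al,1);ok=True
for t in np.arange(1.45,3.0,.15):
    h=bot.servo_line(tcp(tip(t,al),al),q,speed=60,until_force=7)
    s=bot.read_state();f=Rb.T@s["ft_force"];print(round(t,2),h,f.round(1),round(s["clock"],1))
    if h: ok=False;break
if ok:
    h=bot.servo_line(tcp(tip(3.14,al,gap=-8),al),q,speed=15,until_force=6)
    s=bot.read_state();print("press",h,(Rb.T@s["ft_force"]).round(1),s["clock"],(Rb.T@(s["ee_pos"]-O)-bot.tip_reach*b).round(1),tip(3.14,al).round(1))
    bot.servo_line(np.array(s["ee_pos"])+100*Rb@b,q,speed=80)
    for n in("side","top"):
        c=bot.read_camera(n);cv2.imwrite(f"pics/{n}2.png",c["image"]);W=cloud(c);L=(W-O)@Rb
        m=(abs(L[...,0])<80)&(L[...,1]<-15)&(L[...,1]>-112)&(L[...,2]<60)&(c["image"][...,0]>50);P=L[m]
        k=np.linalg.lstsq(np.c_[P[:,1],np.ones(len(P))],P[:,2],rcond=None)[0];print(n,len(P),"z median",np.median(P[:,2]),"slope",k)
```

```text
1.45 False [ 0.3 -0.5  0.9] 7.0
1.6 False [ 0.2 -0.1 -0.2] 7.4
1.75 False [0.6 0.5 0.1] 7.8
1.9 False [ 0.5 -0.1 -0.5] 8.2
2.05 False [-0.6 -0.2 -0.4] 8.6
2.2 False [1.5 0.  0.4] 9.1
2.35 False [ 0.6  0.3 -1. ] 9.5
2.5 False [ 0.2 -0.5 -0.6] 9.9
2.65 False [0.  0.6 0.4] 10.3
2.8 False [1.1 0.4 0.3] 10.6
2.95 False [0.5 0.1 0.5] 11.0
press True [-1.6  3.   8.4] 12.1333 [  0.1 -94.3  27.1] [  0.  -95.   29.1]
side 2683 z median 22.854906997553485 slope [2.95513579e-03 2.30314986e+01]
top 1460 z median 23.53190774917266 slope [-3.68795844e-04  2.34738069e+01]
```

View pics/side2.png

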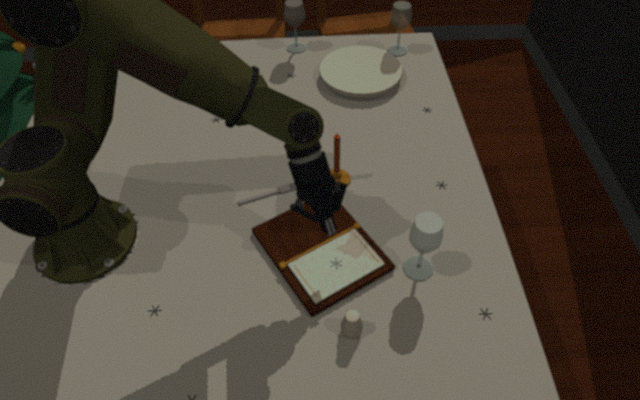

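The leaf lies flat at about (336,265) at 23.5 mm with no slope. The board and the bystanders are in the same place as before. I'll raise the hand clear and hand in.

Run:
```python
from h import *
s=bot.read_state();bot.servo_line(np.array(s["ee_pos"])+np.array([0,0,70]),speed=100);bot.dwell(.3)
s=bot.read_state();print(s["clock"],s["ft_force"].round(1),s["ee_pos"].round());bot.finish_job()
```

```text
14.7833 [-0.2  0.1  0.2] [578. -95. 199.]
the job is handed in; nothing more can be done
```

I turned the menu leaf over its spine with the closed fingertips and pressed it down flat on the other half of the board. I then raised the hand clear and handed the job in at 14.8 s on the robot's clock.

- **Leaf:** it started at about 0.63 rad. After the press, both cameras show it lying flat at about 23 mm (23.5 mm expected), with a slope under 0.003.
- **Forces:** the press stopped at about 9 N on the wrist sensor, a little over my 6 N trigger but well under the 30 N limit. The readings while turning it were 2 N or less.
- **Board and bystanders:** by eye in the last side picture, the board, glass, salt pot, fork and candlestick show no movement. The arm partly hid the fork and candlestick in that view. I did not measure their positions again.

No check failed or disagreed. The hand-in gives no verdict.

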